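# Slide the bulb carrier home in the tester and start the test

### The arm

A 7-joint arm with a two-finger parallel gripper is mounted at the origin on the work surface. World frame = base frame: x ahead of the robot, y to its left, z up, the work surface at z = 0. Lengths are in m, angles in degrees, forces in N, time in s.
With the tool pointing down it reaches from about 0.425 to 0.875 m from the base axis. Payload 4.7 kg.
Tool frame: the origin (TCP) lies at the centre of the arm's flange, where the gripper is bolted on; the fingertips stand 182 mm ahead of it and the grasp point (between the pads) lies 164 mm ahead of it; z points along the fingers, x is the direction in which the jaws open and shut, and the axes are right-handed (so a half turn about z gives the same grasp; the last joint's range is limited). The gripper opens to 87 mm and grips with 3 to 60 N. Pads are 19 mm wide; open, the fingers measure 117 mm over their backs; the gripper's body (75 mm by 190 mm) begins 51 mm behind the grasp point.
Start: joints at [76.667, 18.392, -4.016, 83.108, 1.295, 78.541, -3.26], TCP at [0.159, -0.63, 0.405] pointing down, gripper open.
Joint ranges: [-163.93, 163.93], [-17.29, 119.83], [-79.2, 71.16], [3.27, 140.29], [-89.18, 269.18], [5.43, 117.66], [-154.24, 154.24]. Speed limits (degrees/s): [147.25, 147.25, 180, 180, 180, 180, 180].

### API

Orientations are given as [roll, pitch, yaw] about the fixed x, y, z axes, in that order (R = Rz(yaw) Ry(pitch) Rx(roll)).
In Python, from cell import env gives the robot as it stands. The module is installed in compiled form; this text tells all that it offers.
- The arm moves only by the tool carry_out, never from a script. Its argument "increments" is a list of rows, each a list of 5 numbers: the shift along the world's x, y, z in m, then the turn about the world's z in degrees, then the gripper's target within -1 to 1 (shut at 1, half-way at 0, fully open at -1). In form: [[dx, dy, dz, spin, jaw], ...]. A call has 1 to 20 rows; each row is the pose to reach, as a shift and turn from the pose commanded when the call began; what a row does not reach only later rows make up. A row lasts 1/10 s, in which the tool goes at most 50 mm and 8.59 degrees, less where a joint would pass 70% of its speed; a pose out of reach is approached as far as the arm can. A call with a gripper value outside its range is refused whole. The fingers move at their own pace and stop on an object; "grip_force" is the grip in N (left out, the last holds). Time passes only in rows, so rows that repeat a pose let the fingers close. It gives the time, the measured TCP pose, the force and the opening at its end, in the units of the state.
- env.get_obs(): the state, without advancing time (a new reading comes with each control period).
- env.read_camera(name): name is "scene" or "top" or "wrist"; returns (picture, depth): 480x640x3 uint8, red, green, blue; 480x640 float32, m along the optical axis (not along the pixel's ray), 0 where there is no reading.
- env.get_calibration(name): a dict with "K" (3x3 intrinsics, pixels), "camera_from_world" (4x4, takes a point from world to camera coordinates); the wrist camera has in their place "T_tool_cam" (4x4, takes a point from camera to tool coordinates, whose origin is the TCP and whose axes are the tool frame's). Camera axes: x right, y down, z forward; pixel columns grow to the right and rows downward; lengths in m; the calibration is good to about 2 mm. A picture is of the moment at which its call begins: read the wrist's pose just before it. get_calibration takes no time and is no camera call.
- env.sign_off(): hands the job in, once; it reports no verdict.
The state is a dict: "time_s": time; "qpos": joint angles; "joint_velocities": joint speeds; "effort": joint torques, N m; "tool_pos": TCP position; "tool_rot": TCP orientation; "force": force on the tool from outside, world axes, zero at the start; "wrist_torque": the same for the moment, N m; "grip_width": finger opening in m.
Only numpy, scipy, OpenCV 4.12 (cv2) and the standard library are available. Lean on these libraries where they do the work, as an engineer would, in place of code of your own. Each camera call takes 0.05 s, during which the arm holds its last target.

### The job

Gently push the carrier full of bulbs along the bench, without lifting it, back against the tester's guide rail and along the rail until it is fully home, square in the corner between the rail and the contact block. Only when it is home, press the larger button on the control box right down and let it come up again. Leave the smaller button, the empty carrier and the other loose parts alone.

Things in the scene. Friction and masses are not known exactly. Their poses are not given: they have to be found in the camera images.
- carrier: Loaded carrier, loose: a flat black block, 90 mm along its x, 140 mm along y, 18 mm high, about 0.5 kg (0.35-0.7), friction about 0.6. Eight white-headed LED bulbs, 23 mm wide, are fixed upright in it in two rows at x = +-20 mm, tops 47 mm above the bench. Origin: centre of its underside. Starts 35-75 mm short of home in x, 50-140 mm in y, turned up to 0.3 rad, +y end towards the contact block.
- tester: Bulb tester, fixed, turned up to 0.15 rad. Its origin is the point on the bench where the carrier's origin belongs when home; the axes of both are then parallel. The open corner is formed by the guide rail (+x side) and the contact block (+y side); its -x and -y sides are free. Behind the block stands the grey housing, 160 x 160 mm and 87 mm high (x -60 to +100, y +105 to +265 mm).
- rail (a point): Guide rail of the tester: a plain aluminium bar along the tester's y, 22 mm high, 15 mm thick, from y = -210 to +105 mm in the tester's frame. This point lies on its working face (tester x = +45 mm, y = 0), 11 mm above the bench; the carrier's +x long side meets that face.
- block (a point): Contact block of the tester: black, 90 mm wide, 34 mm high. This point lies in the middle of its stop face (tester x = 0, y = +70 mm), 9 mm above the bench; the carrier's +y end meets that face. Thin brass leaf contacts reach out from it over the carrier's end, 24 mm above the bench, and offer no resistance.
- control_box: Grey control box, fixed to the bench, 76 mm along its x, 121 mm along its y, its flat top 45 mm above the bench, with two round black push buttons on top, side by side along its y. It stands either on the right of the bench or at the left in front of the tester's housing, and is turned up to 0.3 rad. Origin at the centre of its underside.
- start_top (a point): Centre of the top face of the larger button (32 mm across, in a 48 mm collar 12 mm high), at y = +25 mm on the control box, 67 mm above the bench when up. It is pressed straight down.
- start (a joint): Travel of the larger button: 0 up, 0.006 m fully down. A spring pushes it up, about 1.5 N at first touch and 5 N when fully down.
- small_top (a point): Centre of the top face of the smaller button (16 mm across, in a 32 mm collar), at y = -32 mm on the control box, 66 mm above the bench when up. To be left alone.
- small (a joint): Travel of the smaller button: 0 up, 0.005 m fully down.
- empty_carrier: Carrier of the same size with empty sockets and no bulbs, loose on the bench at the right, beyond the end of the rail. To be left alone. Origin at the centre of its underside.
- bulb_a: Loose bulb standing on its round white head, 23 mm across, 51 mm tall, easily tipped, to the right of the carrier. To be left alone. Origin at the centre of its underside.
- bulb_b: Loose bulb like the other, standing in front of the carrier, nearer the robot. To be left alone. Origin at the centre of its underside.
- driver: Screwdriver 150 mm long lying on the bench in front of the carrier, nearer the robot, roughly along y. To be left alone. Its origin lies at its underside near the middle of its length.
- shell_a: Empty black bulb shell 33 mm long, 25 mm high, lying on the bench beyond the rail. To be left alone. Origin at its underside.
- shell_b: Empty black bulb shell like the other, lying beyond the rail. To be left alone. Origin at its underside.
- shell_bin: Small blue open bin of black shells, fixed, 80 x 110 mm, 45 mm high, its heap up to 60 mm. It stands where the control box does not: on the right or at the left. Origin at the centre of its underside.
Mind the look-alikes: they are no part of the job. Leave any orange or turquoise look-alike of the control_box alone.

How it is judged:
By the outcome, as a careful person would: the job done as asked, in the order asked, and still so for the second after the job is handed in, with the robot touching nothing.
It also fails if it takes over 51 s, if anything falls off the work surface, if the arm or the gripper's body presses on something with over 40 N, if the wrist force passes 120 N, or if a joint passes its speed limit or range.

## Working session

There is one attempt and no reset: what is moved stays moved. The work goes in short steps, Python scripts to look and compute and a tool call to move; the robot and the scene stay as the last step left them, time stands still between calls to the robot, and variables do not carry over. Pictures are saved under pics/ and viewed, and the job is handed in when it is done.

Besides the shell and the picture viewer there is one more tool, called after "Call:" as a command line: name --pt "numbers of a row" for each row, then --argument value for the rest. carry_out: Moves the arm, as the interface text tells. Its arguments: {"type":"object","properties":{"increments":{"type":"array"},"grip_force":{"type":"number"}},"required":["increments"]}

```bash
mkdir -p pics; python3 - <<'E'
from cell import env
import cv2,numpy as np
o=env.get_obs(); print(o)
for n in("scene","top"):
    p,d=env.read_camera(n); cv2.imwrite(f"pics/{n}0.png",p[:,:,::-1]); np.savez(f"pics/{n}0.npz",p=p,d=d)
    c=env.get_calibration(n); print(n,c)
print(env.get_calibration("wrist"))
E
```

```text
{'time_s': 0.0, 'qpos': array([76.66689613, 18.43672741, -4.01674298, 83.17798131,  1.29476617,
       78.53990382, -3.26001269]), 'joint_velocities': array([-0.00104431, -0.0514707 ,  0.02322378,  0.07149616, -0.05817715,
        0.06846781, -0.03332792]), 'effort': array([-2.30766454e-04, -4.91282701e+01, -4.03702240e-01, -3.12526023e+01,
       -6.39276858e-02,  4.38099552e-02,  1.71464258e-04]), 'tool_pos': array([ 0.15872598, -0.63008943,  0.4036608 ]), 'tool_rot': array([ 1.79994705e+02,  1.09373258e-01, -7.58559932e+01]), 'force': array([-0.0111851 ,  0.0239242 , -0.99612766]), 'wrist_torque': array([ 0.0536272 , -0.02413028,  0.0363087 ]), 'grip_width': 0.08722821459251807}
scene {'K': array([[566.09091088,   0.        , 318.83565409],
       [  0.        , 566.09091088, 239.90764072],
       [  0.        ,   0.        ,   1.        ]]), 'camera_from_world': array([[ 0.81090194,  0.58513846, -0.00714342, -0.36090288],
       [ 0.46028083, -0.64531364, -0.60968178, -0.20798313],
       [-0.361358  ,  0.49110415, -0.79261409,  1.36649638],
       [ 0.        ,  0.        ,  0. 
[... 369 characters left out ...]
21484e-01],
       [ 3.59980545e-02, -1.26797165e-02, -9.99271417e-01,
         1.38216361e+00],
       [ 0.00000000e+00,  0.00000000e+00,  0.00000000e+00,
         1.00000000e+00]])}
{'K': array([[409.99757654,   0.        , 319.99050008],
       [  0.        , 409.99757654, 240.73633025],
       [  0.        ,   0.        ,   1.        ]]), 'T_tool_cam': array([[ 9.99999565e-01,  8.75980605e-04, -3.21403815e-04,
        -4.56520496e-04],
       [-7.62566023e-04,  9.65741848e-01,  2.59503569e-01,
        -7.10604552e-02],
       [ 5.37713207e-04, -2.59503211e-01,  9.65742095e-01,
         2.07022402e-02],
       [ 0.00000000e+00,  0.00000000e+00,  0.00000000e+00,
         1.00000000e+00]])}
```

View pics/top0.png

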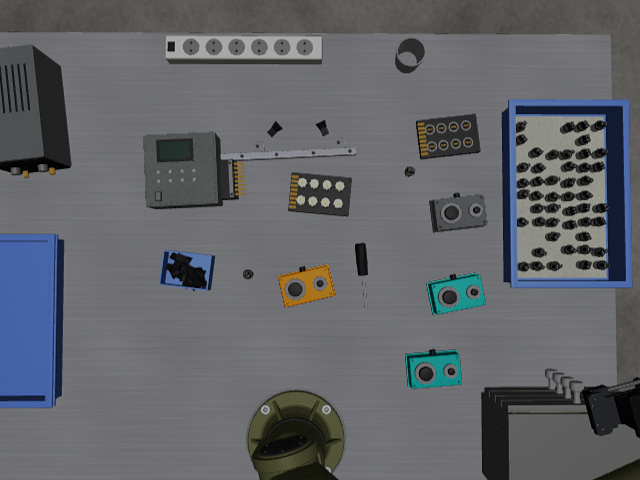

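View pics/scene0.png

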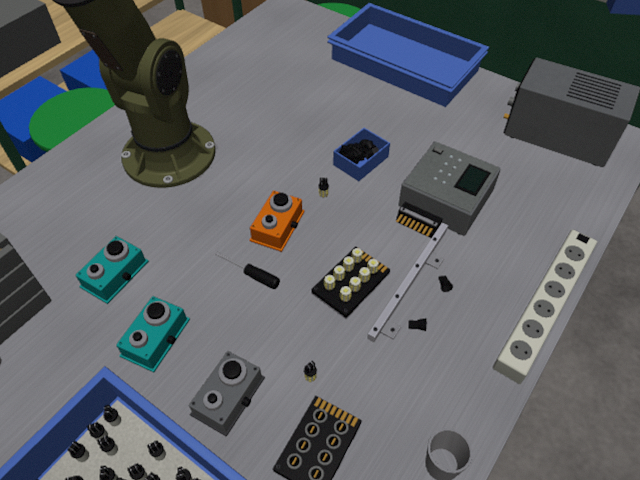

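The scene shows the loaded carrier (top px 320,194), the rail from 222,157 to 356,152, the housing (182,170), and the control-box candidates. These are grey at (458,211), orange at (306,286) and turquoise at (456,293) and (433,370). Grey fits the description, being on the right with the bin at the left. Next I'll confirm it in an enlarged crop and measure.

```bash
cat > h.py <<'E'
import numpy as np,cv2
from cell import env
def cloud(n,d,c):
    K=c["K"];T=np.linalg.inv(c["camera_from_world"])
    v,u=np.mgrid[:480,:640]
    P=np.stack([(u-K[0,2])/K[0,0]*d,(v-K[1,2])/K[1,1]*d,d,np.ones_like(d)],-1)@T.T
    P[d==0]=np.nan
    return P[...,:3]
def pix2z(u,v,z,c):
    K=c["K"];T=np.linalg.inv(c["camera_from_world"])
    r=T[:3,:3]@np.array([(u-K[0,2])/K[0,0],(v-K[1,2])/K[1,1],1]);o=T[:3,3]
    return o+r*(z-o[2])/r[2]
def proj(p,c):
    q=c["camera_from_world"]@np.r_[p,1];q=c["K"]@q[:3];return q[:2]/q[2]
E
python3 - <<'E'
from h import *
c=env.get_calibration("top");f=np.load("pics/top0.npz");p,d=f["p"],f["d"]
P=cloud("top",d,c);Z=P[...,2]
print("bench",np.nanmedian(Z[225:245,260:340]))
def rect(mask,name):
    q=P[mask][:,:2]; q=q[~np.isnan(q).any(1)]
    r=cv2.minAreaRect((q*1000).astype(np.float32)); print(name,len(q),np.nanmedian(P[mask][:,2]),r)
def box(u0,u1,v0,v1,z0,z1,name):
    m=np.zeros(d.shape,bool);m[v0:v1,u0:u1]=True;m&=(Z>z0)&(Z<z1);rect(m,name)
box(135,228,125,215,.075,.1,"housing")
box(285,358,165,222,.012,.06,"carrier all")
box(285,358,165,222,.040,.055,"bulbs")
box(222,360,140,165,.015,.03,"rail")
box(425,495,185,240,.035,.055,"ctl top")
box(425,495,185,240,.061,.075,"btns")
box(225,250,155,205,.027,.045,"block")
A=p[130:220,220:365,::-1];cv2.imwrite("pics/c1.png",cv2.resize(A,None,fx=5,fy=5,interpolation=cv2.INTER_CUBIC))
A=p[180:240,420:500,::-1];cv2.imwrite("pics/c2.png",cv2.resize(A,None,fx=7,fy=7,interpolation=cv2.INTER_CUBIC))
E
```

```text
bench -0.001223658199348332
housing 5047 0.08049438578888557 ((611.7373046875, 252.56881713867188), (160.12158203125, 160.5886993408203), 2.7899580001831055)
carrier all 2251 0.018313933322279707 ((563.5928955078125, -55.407318115234375), (139.9120330810547, 90.69806671142578), 84.78356170654297)
bulbs 517 0.045627119118941906 ((562.7448120117188, -55.77996826171875), (106.39727783203125, 59.788761138916016), 85.3877182006836)
rail 891 0.02074508854230861 ((651.4447631835938, 15.27252197265625), (28.53589630126953, 310.48992919921875), 3.5794413089752197)
ctl top 1163 0.04395902908781091 ((523.8419189453125, -374.5495300292969), (78.336181640625, 116.17156982421875), 6.572592735290527)
btns 192 0.06557441194550395 ((520.0831298828125, -374.7171325683594), (34.15214538574219, 79.32768249511719), 0.1250932812690735)
block 408 0.03292547686574532 ((600.9159545898438, 141.04954528808594), (97.59014129638672, 44.11482238769531), 1.9762475490570068)
```

View pics/c1.png

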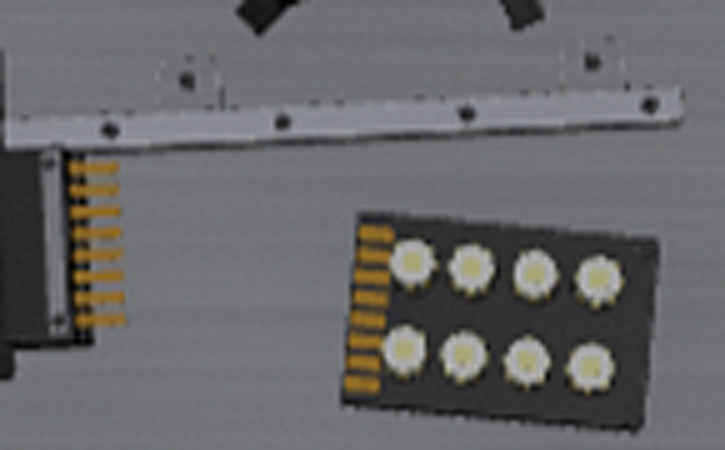

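View pics/c2.png

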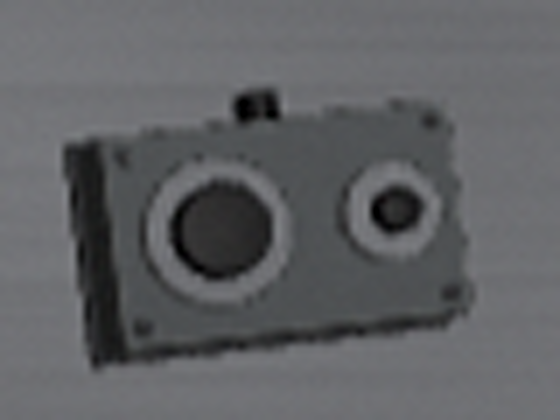

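Grey box confirmed: large button at crop (222,230), small at (397,210), and its size matches 76x121x45. Estimated poses:

| Item | World position (mm) | Yaw |
|---|---|---|
| Tester origin | about (600, 67) | +2.7° |
| Carrier | about (563, -55.5) | -5° |

First move: go above the front of the carrier, with the jaw axis along the tester's y.

Call:
carry_out --pt "0.24 0.25 0 -5 -1" --pt "0.24 0.25 0 -5 -1" --pt "0.24 0.25 0 -5 -1" --pt "0.24 0.25 0 -5 -1" --pt "0.24 0.25 0 -5 -1" --pt "0.24 0.25 0 -5 -1" --pt "0.24 0.25 0 -5 -1" --pt "0.326 0.573 0 -11.4 -1" --pt "0.326 0.573 0 -11.4 -1" --pt "0.326 0.573 0 -11.4 -1" --pt "0.326 0.573 0 -11.4 -1" --pt "0.326 0.573 0 -11.4 -1" --pt "0.326 0.573 0 -11.4 -1" --pt "0.326 0.573 0 -11.4 -1" --pt "0.326 0.573 0 -11.4 -1" --pt "0.326 0.573 0 -11.4 -1"

```text
time_s: 1.7
tool_pos: [0.4847, -0.0568, 0.4045]
tool_rot: [180.0, -0.0, -87.1]
force: [-0.6, -0.0, 0.1]
grip_width: 0.0871
```

```bash
cat >> h.py <<'E'
from scipy.spatial.transform import Rotation as Ro
def wcal():
    o=env.get_obs(); c=env.get_calibration("wrist")
    T=np.eye(4);T[:3,:3]=Ro.from_euler("xyz",o["tool_rot"],degrees=True).as_matrix();T[:3,3]=o["tool_pos"]
    return {"K":c["K"],"camera_from_world":np.linalg.inv(T@c["T_tool_cam"])}
def rects(P,regs):
    for name,(x0,x1,y0,y1,z0,z1) in regs.items():
        m=(P[...,0]>x0)&(P[...,0]<x1)&(P[...,1]>y0)&(P[...,1]<y1)&(P[...,2]>z0)&(P[...,2]<z1)
        q=P[m]
        if len(q)<5: print(name,"none");continue
        r=cv2.minAreaRect((q[:,:2]*1000).astype(np.float32)); print(name,len(q),np.round(np.median(q[:,2]),4),np.round(np.r_[r[0],r[1],r[2]],1))
E
python3 - <<'E'
from h import *
c=wcal();p,d=env.read_camera("wrist");cv2.imwrite("pics/w1.png",p[:,:,::-1])
P=cloud("w",d,c)
rects(P,{"bench":(.5,.54,.1,.2,-.02,.02),"carrier":(.48,.65,-.15,.04,.012,.06),"bulbs":(.48,.65,-.15,.04,.04,.055),"rail":(.64,.68,-.2,.1,.017,.03),"block":(.5,.66,.1,.16,.026,.04)})
m=(abs(P[...,2]-.022)<.005)&(P[...,0]>.635)&(P[...,0]<.68)
for y in np.arange(-.14,.14,.03):
    q=P[m&(abs(P[...,1]-y)<.006)]
    if len(q): print(round(y,3),np.round(np.percentile(q[:,0],[2,98]),4))
E
```

```text
bench 4696 -0.0006 [520. 150.  40. 100.   0.]
carrier 17805 0.0178 [582.8 -40.2 171.1 123.9  84.8]
bulbs 4478 0.0462 [564.5 -54.7 106.4  61.2  84.9]
rail 1250 0.0205 [652.5 -19.2   2.9 238.8   2.9]
block 3567 0.0337 [5.982e+02 1.391e+02 9.050e+01 4.190e+01 2.000e-01]
-0.14 [0.6576 0.6595]
-0.11 [0.6562 0.6583]
-0.08 [0.6543 0.6566]
-0.05 [0.6528 0.6553]
-0.02 [0.6512 0.6538]
0.01 [0.6498 0.6522]
0.04 [0.6482 0.6507]
0.07 [0.6467 0.649 ]
0.1 [0.6454 0.6476]
0.13 [0.6351 0.6459]
```

View pics/w1.png

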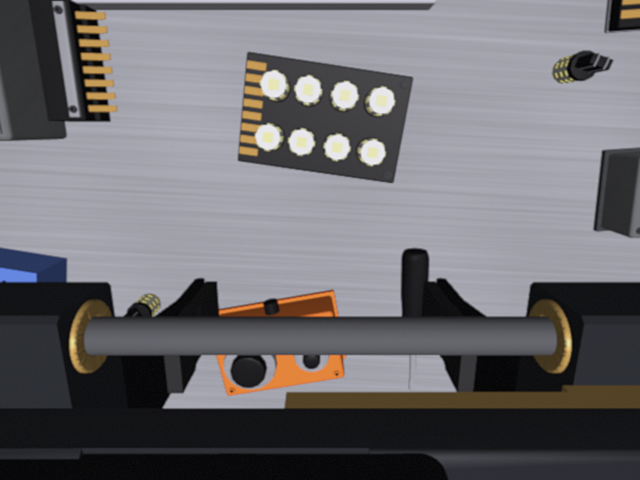

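The wrist picture shows the carrier at (325,117), with the space in front of it clear. The driver is at (414,260) and the rail is at the top edge. Rail slope is 2.9° and its face is at x≈0.647 at y=0.07, which agrees with the top camera. Descending in front of the carrier.

Call:
carry_out --pt "0 0 -0.05 0 -1" --pt "0 0 -0.1 0 -1" --pt "0 0 -0.14 0 -1" --pt "0 0 -0.17 0 -1" --pt "0 0 -0.19 0 -1" --pt "0 0 -0.205 0 -1" --pt "0 0 -0.214 0 -1" --pt "0 0 -0.214 0 -1" --pt "0 0 -0.214 0 -1"

```text
time_s: 2.65
tool_pos: [0.485, -0.0581, 0.1912]
tool_rot: [-180.0, -0.0, -87.3]
force: [0.1, -0.1, -0.9]
grip_width: 0.0871
```

```bash
python3 - <<'E'
from h import *
c=wcal();p,d=env.read_camera("wrist");cv2.imwrite("pics/w2.png",p[:,:,::-1])
p,d=env.read_camera("scene");cv2.imwrite("pics/s2.png",cv2.resize(p[150:390,180:500,::-1],None,fx=2.4,fy=2.4))
E
```

```text
(no output)
```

View pics/w2.png

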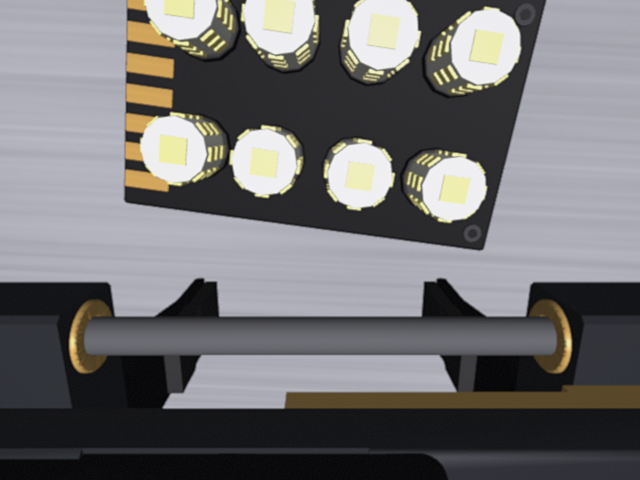

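View pics/s2.png

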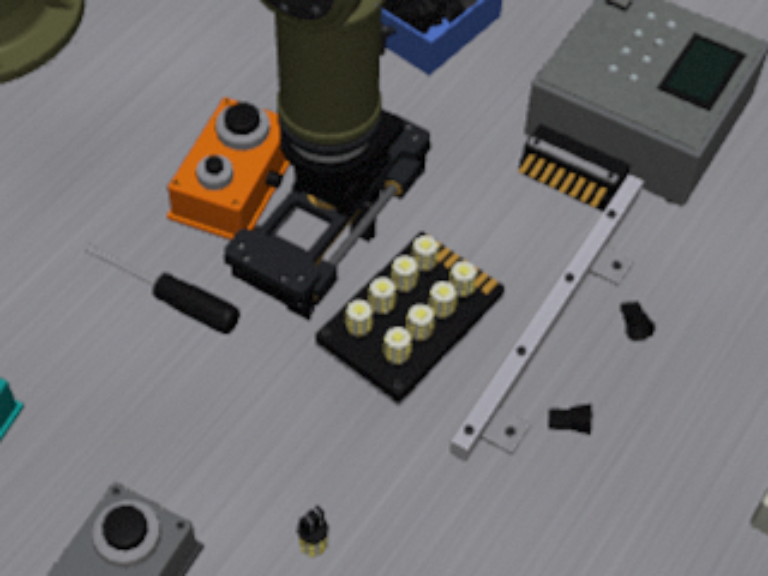

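The wrist picture shows the fingers below the carrier's long side, at about (185,340) and (465,340), with a clear gap. Pushing slowly along the tester's +x.

Call:
carry_out --pt "0.006 0 0 0 -1" --pt "0.012 0.001 0 0 -1" --pt "0.016 0.001 0 0 -1" --pt "0.02 0.001 0 0 -1" --pt "0.024 0.001 0 0 -1" --pt "0.028 0.001 0 0 -1" --pt "0.031 0.0015 0 0 -1" --pt "0.034 0.0015 0 0 -1" --pt "0.037 0.002 0 0 -1" --pt "0.04 0.002 0 0 -1" --pt "0.043 0.002 0 0 -1" --pt "0.046 0.002 0 0 -1" --pt "0.049 0.0025 0 0 -1" --pt "0.052 0.0025 0 0 -1" --pt "0.054 0.003 0 0 -1" --pt "0.056 0.003 0 0 -1" --pt "0.056 0.003 0 0 -1"

```text
time_s: 4.45
tool_pos: [0.5412, -0.0542, 0.1909]
tool_rot: [-180.0, 0.0, -87.3]
force: [-1.0, -0.5, -1.4]
grip_width: 0.0868
```

```bash
python3 - <<'E'
from h import *
c=wcal();p,d=env.read_camera("wrist");cv2.imwrite("pics/w3.png",p[:,:,::-1])
P=cloud("w",d,c)
rects(P,{"carrier":(.55,.642,-.15,.04,.014,.06),"bulbs":(.5,.65,-.15,.04,.042,.055)})
print(env.get_obs()["force"])
E
```

```text
carrier 92529 0.0181 [595.3 -47.1  93.2 141.7   1.5]
bulbs 30374 0.0463 [579.8 -50.9  96.9 111.7   3.1]
[-2.13177362  0.48533829 -1.16788002]
```

View pics/w3.png

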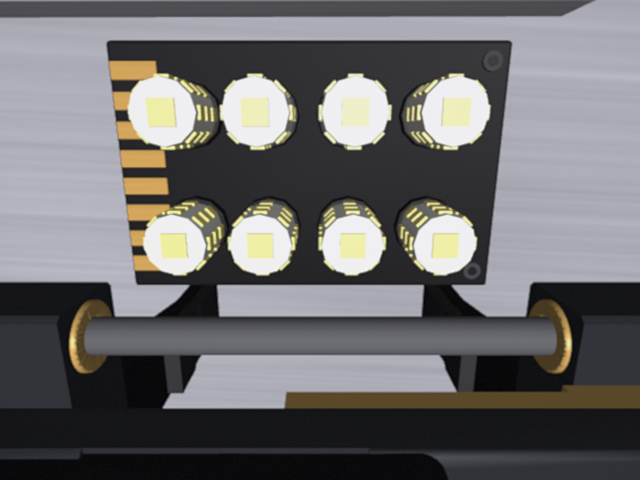

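The carrier is square with the tool: edges at rows 41 and 283, rail face at row 15. The gap is about 10–12 mm. Continuing, slower.

Call:
carry_out --pt "0.003 0 0 0 -1" --pt "0.005 0 0 0 -1" --pt "0.007 0.0005 0 0 -1" --pt "0.008 0.0005 0 0 -1" --pt "0.009 0.0005 0 0 -1" --pt "0.009 0.0005 0 0 -1"

```text
time_s: 5.1
tool_pos: [0.5498, -0.0539, 0.1909]
tool_rot: [180.0, -0.0, -87.3]
force: [-6.0, -0.3, 2.9]
grip_width: 0.087
```

Call:
carry_out --pt "0.0007 0 0 0 -1" --pt "0.0015 0 0 0 -1" --pt "0.002 0 0 0 -1" --pt "0.002 0 0 0 -1"

```text
time_s: 5.5
tool_pos: [0.5517, -0.0538, 0.1909]
tool_rot: [180.0, -0.0, -87.3]
force: [-5.0, -0.4, 2.6]
grip_width: 0.0867
```

```bash
python3 - <<'E'
from h import *
c=wcal();p,d=env.read_camera("wrist");cv2.imwrite("pics/w4.png",p[:,:,::-1])
print(env.get_obs()["force"])
E
```

```text
[-4.48063062  0.45181179  3.00336718]
```

View pics/w4.png

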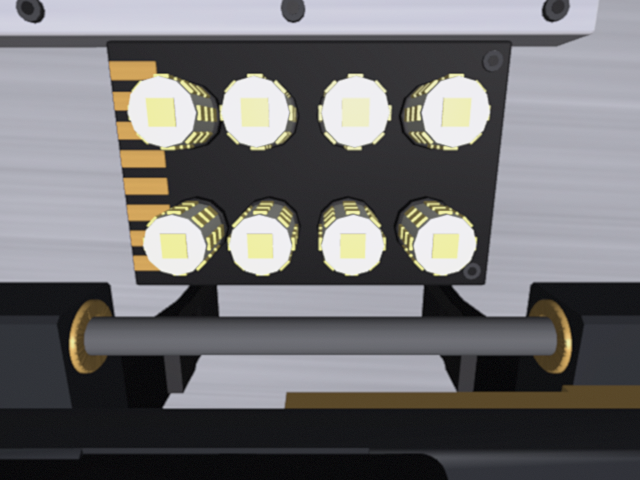

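```bash
python3 - <<'E'
import cv2
p=cv2.imread("pics/w4.png");cv2.imwrite("pics/w4c.png",cv2.resize(p[20:70,60:600],(0,0),fx=1.48,fy=8,interpolation=cv2.INTER_NEAREST))
E
```

```text
(no output)
```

View pics/w4c.png

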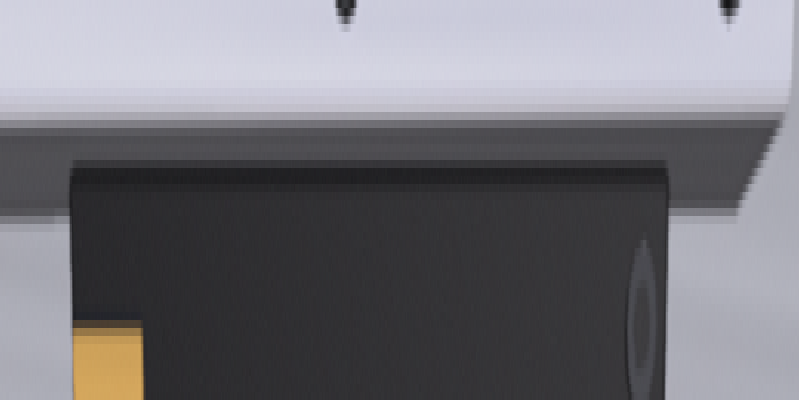

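The carrier is parallel to the rail. Its edge shows at row 41 and contact would put it near row 37, so about 1.5 mm is left.

Call:
carry_out --pt "0.0005 0 0 0 -1" --pt "0.001 0 0 0 -1" --pt "0.0014 0 0 0 -1" --pt "0.0014 0 0 0 -1"

```text
time_s: 5.95
tool_pos: [0.5526, -0.0538, 0.1909]
tool_rot: [179.9, -0.0, -87.3]
force: [-7.4, -0.5, 5.9]
grip_width: 0.0869
```

Call:
carry_out --pt "0.0003 0 0 0 -1" --pt "0.0006 0 0 0 -1" --pt "0.0006 0 0 0 -1"

```text
time_s: 6.25
tool_pos: [0.5528, -0.0538, 0.1908]
tool_rot: [179.8, -0.0, -87.3]
force: [-8.5, -0.2, 7.5]
grip_width: 0.0869
```

Call:
carry_out --pt "0.0003 0 0 0 -1" --pt "0.0006 0 0 0 -1" --pt "0.0006 0 0 0 -1"

```text
time_s: 6.55
tool_pos: [0.5531, -0.0537, 0.1907]
tool_rot: [179.7, -0.0, -87.3]
force: [-9.5, -1.2, 7.8]
grip_width: 0.0872
```

```bash
python3 - <<'E'
from h import *
c=wcal();p,d=env.read_camera("wrist")
cv2.imwrite("pics/w5c.png",cv2.resize(p[20:70,60:600,::-1],(0,0),fx=1.48,fy=8,interpolation=cv2.INTER_NEAREST))
E
```

```text
(no output)
```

View pics/w5c.png

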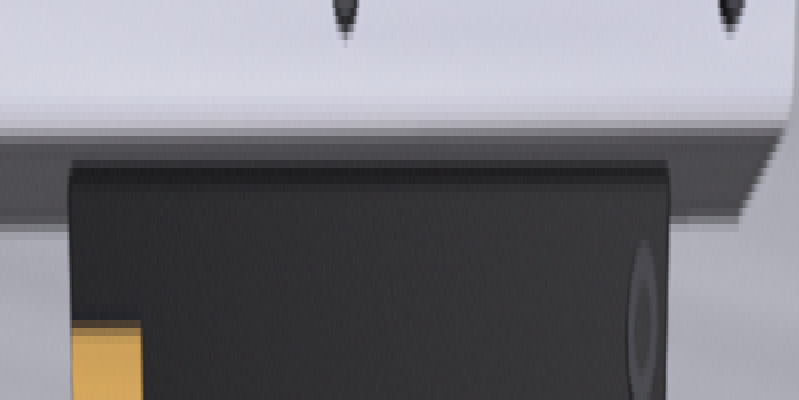

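Force is rising while the tool hardly advances, and the expected rail contact x of 0.5527 agrees, so the carrier is against the rail. Backing off, lifting over and turning to its -y end with the jaws half open.

Call:
carry_out --pt "-0.006 0 0 0 -1" --pt "-0.02 -0.001 0 0 -1" --pt "-0.02 -0.001 0.04 0 -1" --pt "-0.02 -0.001 0.09 0 0" --pt "0 -0.03 0.1 8 0.1" --pt "0.03 -0.07 0.1 16 0.1" --pt "0.053 -0.094 0.1 24 0.1" --pt "0.053 -0.094 0.1 32 0.1" --pt "0.053 -0.094 0.1 40 0.1" --pt "0.053 -0.094 0.1 48 0.1" --pt "0.053 -0.094 0.1 56 0.1" --pt "0.053 -0.094 0.1 64 0.1" --pt "0.053 -0.094 0.1 72 0.1" --pt "0.053 -0.094 0.1 80 0.1" --pt "0.053 -0.094 0.1 87 0.1" --pt "0.053 -0.094 0.1 90 0.1" --pt "0.053 -0.094 0.1 90 0.1"

```text
time_s: 8.3
tool_pos: [0.6082, -0.148, 0.2912]
tool_rot: [-180.0, -0.2, 2.7]
force: [-0.1, -0.5, 0.1]
grip_width: 0.0388
```

```bash
python3 - <<'E'
from h import *
c=wcal();p,d=env.read_camera("wrist");cv2.imwrite("pics/w6.png",p[:,:,::-1])
o=env.get_obs();print(o["tool_pos"],o["tool_rot"],o["grip_width"],o["force"])
c=env.get_calibration("top");p,d=env.read_camera("top");cv2.imwrite("pics/t6.png",cv2.resize(p[110:240,130:430,::-1],(0,0),fx=2.6,fy=2.6,interpolation=cv2.INTER_CUBIC))
E
```

```text
[ 0.60803662 -0.1479887   0.29117189] [ 1.79996597e+02 -1.72911852e-01  2.65604906e+00] 0.03915324827775086 [ 0.26733852  0.93615751 -0.07517615]
```

View pics/w6.png

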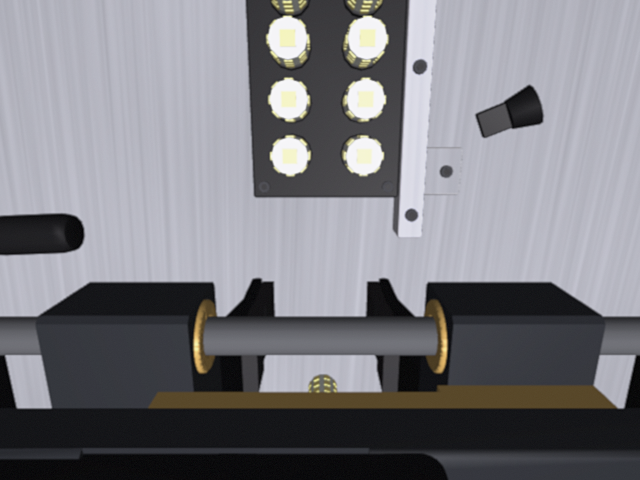

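View pics/t6.png

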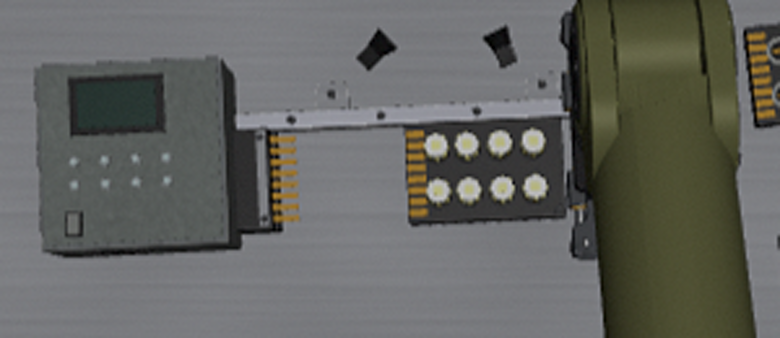

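```bash
python3 - <<'E'
from h import *
c=env.get_calibration("top"); print("bulb_a",pix2z(409,171,.02,c)); print("driver",pix2z(362,243,.01,c))
c=wcal()
for u,v,z in((256,195,.018),(397,195,.018),(398,235,.022),(396,160,.018)): print(u,v,pix2z(u,v,z,c))
A=pix2z(256,195,.018,c);B=pix2z(397,195,.018,c);print(np.linalg.norm(A-B))
E
```

```text
bulb_a [ 0.61540295 -0.26240826  0.02      ]
driver [ 0.44877794 -0.15360215  0.01      ]
256 195 [ 0.56765963 -0.11689339  0.018     ]
397 195 [ 0.65482506 -0.11281374  0.018     ]
398 235 [ 0.65706278 -0.13726461  0.022     ]
396 160 [ 0.65218181 -0.09160694  0.018     ]
0.08726084367451525
```

The carrier sits flush along the rail in both pictures, with its end edge at row 195, px 256–397. It has about 112 mm to travel. Bulb_a is at y=-0.262, clear. Descending behind the end.

Call:
carry_out --pt "0 0 -0.04 0.2 0.1" --pt "0 0 -0.07 0.2 0.1" --pt "0 0 -0.09 0.2 0.1" --pt "0 0 -0.1 0.2 0.1" --pt "0 0 -0.1 0.2 0.1" --pt "-0.001 0.01 -0.1 0.2 0.1" --pt "-0.001 0.016 -0.1 0.2 0.1" --pt "-0.001 0.02 -0.1 0.2 0.1" --pt "-0.001 0.024 -0.1 0.2 0.1" --pt "-0.0015 0.028 -0.1 0.2 0.1" --pt "-0.0015 0.032 -0.1 0.2 0.1" --pt "-0.002 0.036 -0.1 0.2 0.1" --pt "-0.002 0.04 -0.1 0.2 0.1" --pt "-0.002 0.044 -0.1 0.2 0.1" --pt "-0.0025 0.048 -0.1 0.2 0.1" --pt "-0.0025 0.052 -0.1 0.2 0.1" --pt "-0.003 0.056 -0.1 0.2 0.1" --pt "-0.003 0.06 -0.1 0.2 0.1"

```text
time_s: 10.2
tool_pos: [0.6051, -0.09, 0.1923]
tool_rot: [179.7, -0.1, 2.8]
force: [-0.6, -6.0, 3.7]
grip_width: 0.0391
```

```bash
python3 - <<'E'
from h import *
p,d=env.read_camera("wrist");cv2.imwrite("pics/w7.png",p[:,:,::-1])
E
```

```text
(no output)
```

View pics/w7.png

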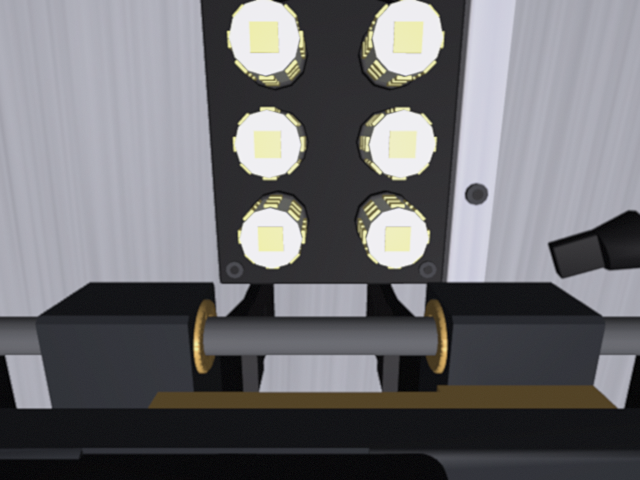

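The carrier is sliding straight along the rail. Continuing.

Call:
carry_out --pt "0 0.004 0 0 0.1" --pt "-0.0005 0.008 0 0 0.1" --pt "-0.0005 0.012 0 0 0.1" --pt "-0.001 0.016 0 0 0.1" --pt "-0.001 0.02 0 0 0.1" --pt "-0.001 0.024 0 0 0.1" --pt "-0.0015 0.028 0 0 0.1" --pt "-0.0015 0.032 0 0 0.1" --pt "-0.002 0.036 0 0 0.1" --pt "-0.002 0.04 0 0 0.1" --pt "-0.002 0.044 0 0 0.1" --pt "-0.0025 0.048 0 0 0.1" --pt "-0.0025 0.052 0 0 0.1" --pt "-0.003 0.056 0 0 0.1" --pt "-0.003 0.06 0 0 0.1" --pt "-0.003 0.063 0 0 0.1" --pt "-0.0035 0.065 0 0 0.1" --pt "-0.0035 0.065 0 0 0.1"

```text
time_s: 12.05
tool_pos: [0.6016, -0.024, 0.1919]
tool_rot: [179.9, -0.1, 2.9]
force: [0.3, -4.0, 3.6]
grip_width: 0.0391
```

```bash
python3 - <<'E'
from h import *
p,d=env.read_camera("wrist");cv2.imwrite("pics/w8.png",p[:,:,::-1])
p,d=env.read_camera("scene");cv2.imwrite("pics/s8.png",cv2.resize(p[180:320,330:510,::-1],(0,0),fx=4,fy=4,interpolation=cv2.INTER_CUBIC))
E
```

```text
(no output)
```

View pics/w8.png

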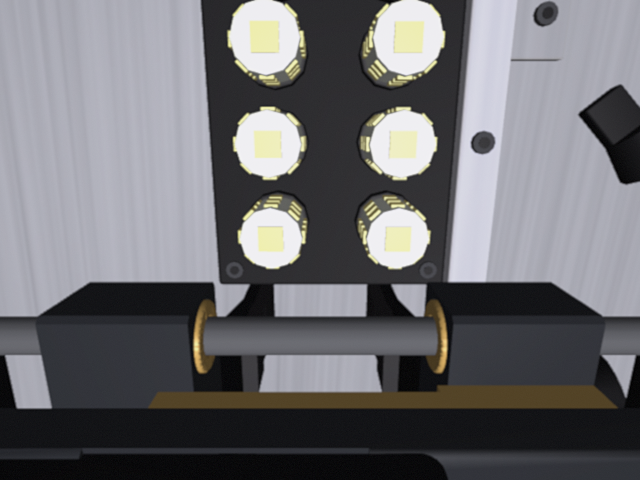

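View pics/s8.png

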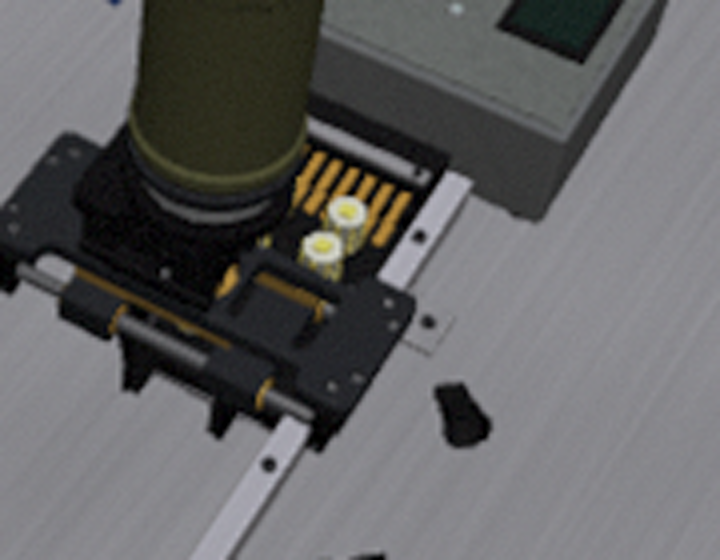

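The carrier's end is under the contacts, still straight. About 11 mm is left.

Call:
carry_out --pt "0 0.003 0 0 0.1" --pt "-0.0003 0.0055 0 0 0.1" --pt "-0.0004 0.007 0 0 0.1" --pt "-0.0004 0.008 0 0 0.1" --pt "-0.0004 0.008 0 0 0.1"

```text
time_s: 12.65
tool_pos: [0.601, -0.016, 0.1915]
tool_rot: [179.9, -0.1, 2.9]
force: [0.3, -5.0, 4.7]
grip_width: 0.0391
```

Call:
carry_out --pt "0 0.0008 0 0 0.1" --pt "0 0.0015 0 0 0.1" --pt "0 0.0015 0 0 0.1"

```text
time_s: 12.95
tool_pos: [0.6009, -0.0147, 0.1915]
tool_rot: [179.9, -0.1, 2.9]
force: [-0.1, -5.4, 4.8]
grip_width: 0.0392
```

Call:
carry_out --pt "0 0.0005 0 0 0.1" --pt "0 0.001 0 0 0.1" --pt "0 0.001 0 0 0.1"

```text
time_s: 13.25
tool_pos: [0.6009, -0.0138, 0.1915]
tool_rot: [179.9, -0.1, 2.9]
force: [-0.1, -5.4, 3.6]
grip_width: 0.0388
```

Force is steady at about 5 N, which is sliding friction, so it isn't home yet.

Call:
carry_out --pt "0 0.0005 0 0 0.1" --pt "0 0.001 0 0 0.1" --pt "0 0.001 0 0 0.1"

```text
time_s: 13.55
tool_pos: [0.6009, -0.0131, 0.1915]
tool_rot: [179.8, -0.0, 2.9]
force: [0.4, -6.0, 4.5]
grip_width: 0.0392
```

Call:
carry_out --pt "0 0.0005 0 0 0.1" --pt "0 0.001 0 0 0.1" --pt "0 0.001 0 0 0.1"

```text
time_s: 13.85
tool_pos: [0.6009, -0.0128, 0.1915]
tool_rot: [179.8, -0.0, 2.8]
force: [0.5, -7.6, 5.0]
grip_width: 0.039
```

Call:
carry_out --pt "0 0.0005 0 0 0.1" --pt "0 0.001 0 0 0.1" --pt "0 0.001 0 0 0.1"

```text
time_s: 14.15
tool_pos: [0.601, -0.0126, 0.1915]
tool_rot: [179.7, -0.0, 2.8]
force: [0.1, -9.5, 6.1]
grip_width: 0.0396
```

The tool has stalled with force rising, at tester y=-0.0796 against an expected -0.0795. One more slight nudge, then I'll back off and check.

Call:
carry_out --pt "0 0.0007 0 0 0.1" --pt "0 0.0015 0 0 0.1" --pt "0 0.0015 0 0 0.1"

```text
time_s: 14.45
tool_pos: [0.601, -0.0122, 0.1915]
tool_rot: [179.6, -0.0, 2.8]
force: [-0.1, -12.4, 6.1]
grip_width: 0.0392
```

Call:
carry_out --pt "0 -0.002 0 0 0.1" --pt "0 -0.006 0 0 0.1" --pt "0 -0.015 0 0 0.1" --pt "0 -0.03 0 0 0.1" --pt "0 -0.05 0.05 0 0.1" --pt "0 -0.07 0.1 0 0.1" --pt "-0.02 -0.1 0.15 0 0.1" --pt "-0.06 -0.14 0.18 0 0.1" --pt "-0.08 -0.18 0.2 0 0.1" --pt "-0.08 -0.22 0.2 0 0.1" --pt "-0.08 -0.22 0.2 0 0.1"

```text
time_s: 15.55
tool_pos: [0.5182, -0.2348, 0.392]
tool_rot: [179.7, -0.0, 2.4]
force: [0.2, 0.1, -1.2]
grip_width: 0.0397
```

```bash
python3 - <<'E'
from h import *
c=env.get_calibration("top");p,d=env.read_camera("top");cv2.imwrite("pics/t9.png",cv2.resize(p[130:220,140:300,::-1],(0,0),fx=5,fy=5,interpolation=cv2.INTER_CUBIC))
P=cloud("t",d,c)
rects(P,{"carrier":(.54,.64,-.1,.12,.012,.06),"bulbs":(.54,.65,-.1,.135,.042,.055)})
p,d=env.read_camera("scene");cv2.imwrite("pics/s9.png",cv2.resize(p[180:320,330:510,::-1],(0,0),fx=4,fy=4,interpolation=cv2.INTER_CUBIC))
p,d=env.read_camera("wrist");cv2.imwrite("pics/w9.png",p[:,:,::-1])
E
```

```text
carrier 1874 0.0192 [597.5  59.   86.5 123.5   1.7]
bulbs 460 0.0457 [600.3  67.4  60.6 104.7   3. ]
```

View pics/t9.png

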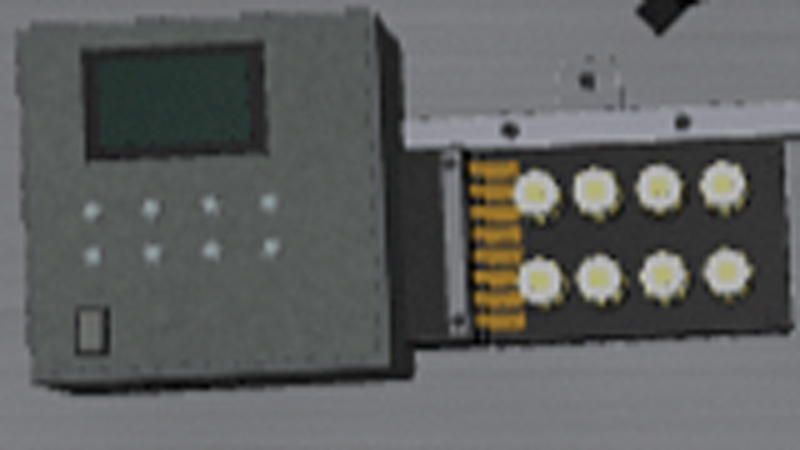

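View pics/s9.png

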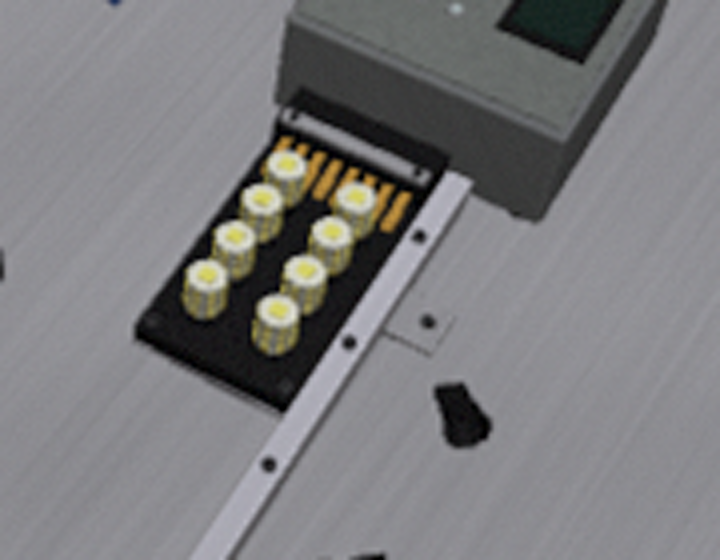

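View pics/w9.png

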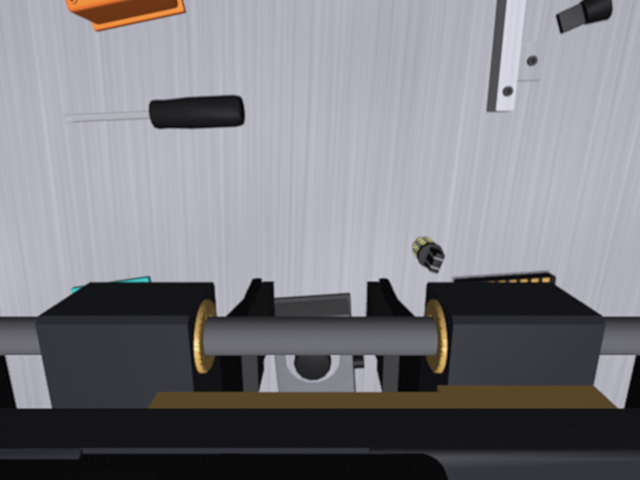

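Bulb rows centre at (600.3, 67.4) mm with yaw 3.0°, against a home estimate of about (601, 66.8) and 2.9°. Both cameras show it in the corner. To be sure there is no gap at the rail, I'll do a final gentle two-finger press along +x.

Call:
carry_out --pt "0.009 0.05 0 -8 -1" --pt "0.009 0.1 0 -16 -1" --pt "0.009 0.15 0 -24 -1" --pt "0.009 0.2 0 -32 -1" --pt "0.009 0.24 0 -40 -1" --pt "0.009 0.27 0 -48 -1" --pt "0.009 0.283 0 -56 -1" --pt "0.009 0.283 0 -64 -1" --pt "0.009 0.283 0 -72 -1" --pt "0.009 0.283 0 -80 -1" --pt "0.009 0.283 -0.02 -88 -1" --pt "0.009 0.283 -0.06 -89.6 -1" --pt "0.009 0.283 -0.11 -89.6 -1" --pt "0.009 0.283 -0.15 -89.6 -1" --pt "0.009 0.283 -0.18 -89.6 -1" --pt "0.009 0.283 -0.195 -89.6 -1" --pt "0.009 0.283 -0.201 -89.6 -1" --pt "0.009 0.283 -0.201 -89.6 -1"

```text
time_s: 17.5
tool_pos: [0.5295, 0.0563, 0.1899]
tool_rot: [180.0, 0.0, -86.6]
force: [-0.2, -0.6, 0.6]
grip_width: 0.0868
```

Call:
carry_out --pt "0.004 0 0 0 -1" --pt "0.008 0 0 0 -1" --pt "0.011 0.0005 0 0 -1" --pt "0.014 0.0005 0 0 -1" --pt "0.016 0.001 0 0 -1" --pt "0.016 0.001 0 0 -1"

```text
time_s: 18.1
tool_pos: [0.5456, 0.0561, 0.1898]
tool_rot: [180.0, -0.0, -86.7]
force: [-0.2, -0.1, -0.2]
grip_width: 0.087
```

```bash
python3 - <<'E'
from h import *
p,d=env.read_camera("wrist");cv2.imwrite("pics/w10.png",p[:,:,::-1])
E
```

```text
(no output)
```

View pics/w10.png

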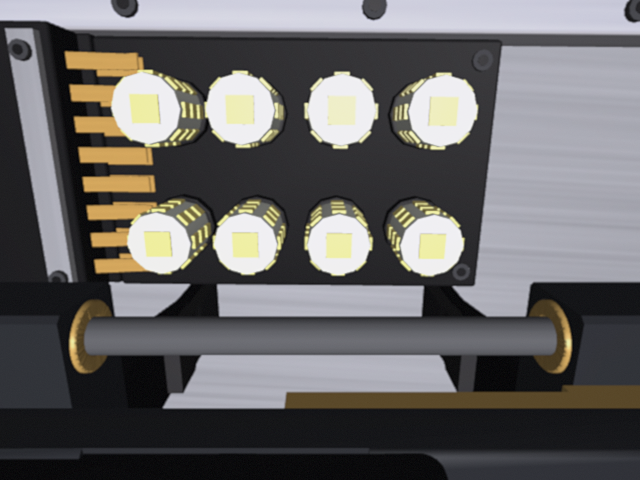

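The fingers are about 1.5 mm from contact. Trimming yaw by -0.4° and pressing gently.

Call:
carry_out --pt "0 0 0 -0.4 -1" --pt "0.0008 0 0 -0.4 -1" --pt "0.0015 0 0 -0.4 -1" --pt "0.002 0 0 -0.4 -1" --pt "0.002 0 0 -0.4 -1"

```text
time_s: 18.65
tool_pos: [0.5466, 0.0563, 0.1895]
tool_rot: [179.8, -0.0, -87.1]
force: [-4.5, 0.2, 4.2]
grip_width: 0.0864
```

Call:
carry_out --pt "0.0004 0 0 0 -1" --pt "0.0008 0 0 0 -1" --pt "0.0008 0 0 0 -1"

```text
time_s: 18.95
tool_pos: [0.5469, 0.0563, 0.1894]
tool_rot: [179.7, -0.0, -87.1]
force: [-6.8, -0.0, 5.1]
grip_width: 0.0871
```

Call:
carry_out --pt "0.0004 0 0 0 -1" --pt "0.0008 0 0 0 -1" --pt "0.0008 0 0 0 -1"

```text
time_s: 19.25
tool_pos: [0.5476, 0.0563, 0.1893]
tool_rot: [179.7, -0.1, -87.0]
force: [-7.6, -0.4, 5.4]
grip_width: 0.0871
```

Call:
carry_out --pt "0.0004 0 0 0 -1" --pt "0.0008 0 0 0 -1" --pt "0.0008 0 0 0 -1"

```text
time_s: 19.55
tool_pos: [0.5479, 0.0563, 0.1892]
tool_rot: [179.6, -0.1, -87.0]
force: [-9.8, -0.3, 7.0]
grip_width: 0.0869
```

Call:
carry_out --pt "0.0004 0 0 0 -1" --pt "0.0008 0 0 0 -1" --pt "0.0008 0 0 0 -1"

```text
time_s: 19.85
tool_pos: [0.5482, 0.0564, 0.1891]
tool_rot: [179.5, -0.1, -87.0]
force: [-11.0, -0.0, 7.3]
grip_width: 0.0872
```

```bash
python3 - <<'E'
from h import *
p,d=env.read_camera("wrist");cv2.imwrite("pics/w11.png",cv2.resize(p[0:110,0:540,::-1],(0,0),fx=1.48,fy=4,interpolation=cv2.INTER_NEAREST))
E
```

```text
(no output)
```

View pics/w11.png

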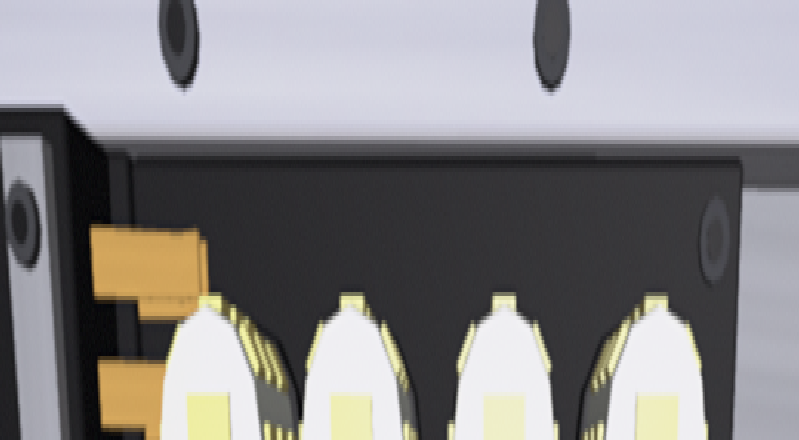

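The carrier is tight on the rail along its whole length (edge at row ~38), with its end at the block. It's home, so I'm backing off and moving to look down at the control box.

Call:
carry_out --pt "-0.004 0 0 0 -1" --pt "-0.012 0 0 0 -1" --pt "-0.022 0 0.01 0 -1" --pt "-0.025 0 0.05 0 -1" --pt "-0.03 0 0.1 0 1" --pt "-0.03 -0.03 0.15 0 1" --pt "-0.04 -0.07 0.19 0 1" --pt "-0.05 -0.12 0.21 0 1" --pt "-0.06 -0.17 0.21 0 1" --pt "-0.07 -0.22 0.21 0 1" --pt "-0.08 -0.27 0.21 0 1" --pt "-0.09 -0.32 0.21 0 1" --pt "-0.1 -0.37 0.21 0 1" --pt "-0.1 -0.406 0.21 0 1" --pt "-0.1 -0.406 0.21 0 1" --pt "-0.1 -0.406 0.21 0 1"

```text
time_s: 21.5
tool_pos: [0.4497, -0.3521, 0.3993]
tool_rot: [-180.0, 0.0, -87.3]
force: [0.6, 1.1, -0.1]
grip_width: 0.0029
```

```bash
python3 - <<'E'
from h import *
c=wcal();p,d=env.read_camera("wrist");cv2.imwrite("pics/w12.png",p[:,:,::-1])
P=cloud("w",d,c);np.savez("pics/w12.npz",P=P)
rects(P,{"bench":(.56,.6,-.3,-.25,-.02,.02),"big":(.47,.58,-.385,-.30,.062,.08),"boxtop":(.46,.59,-.46,-.28,.04,.05)})
c=env.get_calibration("top");p,d=env.read_camera("top");P=cloud("t",d,c);cv2.imwrite("pics/t12.png",p[:,:,::-1])
rects(P,{"bench":(.56,.6,-.3,-.25,-.02,.02),"big":(.47,.58,-.385,-.30,.061,.075),"bulbs":(.54,.65,-.1,.135,.042,.055)})
E
```

```text
bench 2972 -0.0007 [ 580. -275.   50.   40.   90.]
big 1445 0.0661 [ 517.9 -349.9   30.6   31.1   46.4]
boxtop 8548 0.0442 [ 520.8 -374.3   70.1  114.4    6.7]
bench 359 -0.001 [ 580.  -274.9   39.9   49.7    0. ]
big 143 0.0655 [ 5.147e+02 -3.503e+02  3.590e+01  2.990e+01  1.000e-01]
bulbs 473 0.0462 [601.2  67.5  60.7 104.7   2.6]
```

View pics/w12.png

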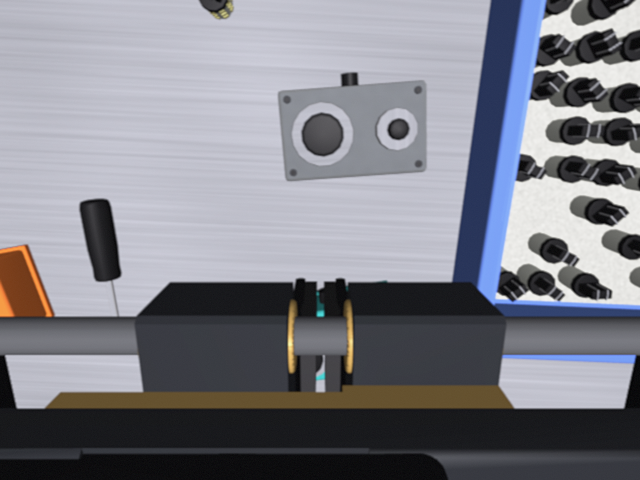

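View pics/t12.png

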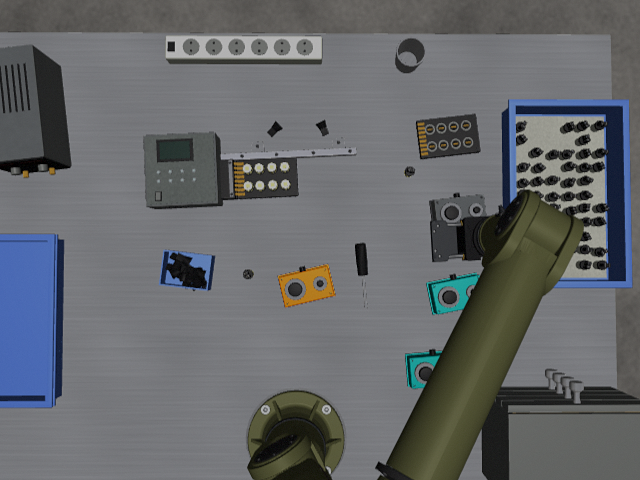

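The larger button in the wrist picture is at (322,134), which gives (0.518, -0.350), top z≈0.066. Box centre and yaw give the same point. The fingers are shut, so I'm moving above it.

Call:
carry_out --pt "0.04 0.002 0 0 1" --pt "0.068 0.002 -0.02 0 1" --pt "0.068 0.002 -0.06 0 1" --pt "0.068 0.002 -0.1 0 1" --pt "0.068 0.002 -0.125 0 1" --pt "0.068 0.002 -0.14 0 1" --pt "0.068 0.002 -0.14 0 1" --pt "0.068 0.002 -0.14 0 1"

```text
time_s: 22.4
tool_pos: [0.5196, -0.3471, 0.2613]
tool_rot: [-179.9, -0.1, -87.0]
force: [0.6, 1.1, 0.6]
grip_width: 0.0005
```

```bash
python3 - <<'E'
from h import *
p,d=env.read_camera("wrist");cv2.imwrite("pics/w13.png",p[:,:,::-1])
p,d=env.read_camera("scene");cv2.imwrite("pics/s13.png",cv2.resize(p[280:460,150:370,::-1],(0,0),fx=3,fy=3,interpolation=cv2.INTER_CUBIC))
E
```

```text
(no output)
```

View pics/w13.png

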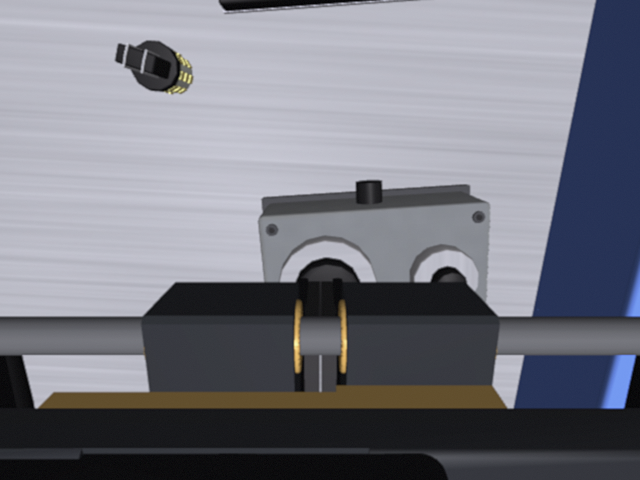

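View pics/s13.png

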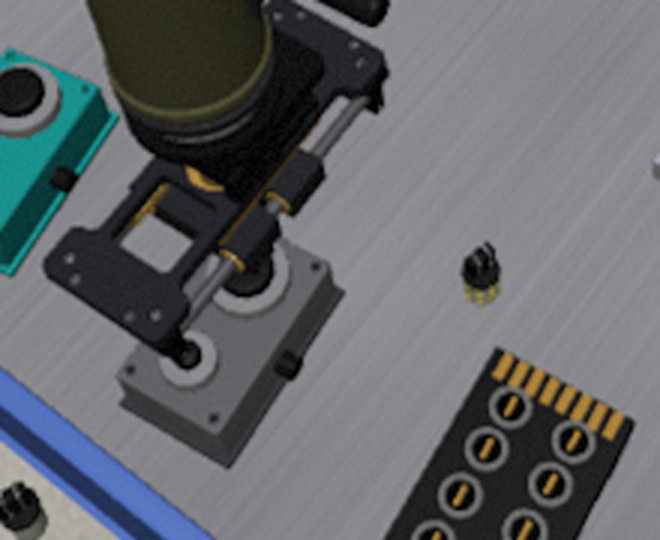

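The fingers are centred over the larger button (wrist 325,270), apart from a small correction of (-1.5, -3) mm. Pressing.

Call:
carry_out --pt "-0.0015 -0.003 0 0 1" --pt "-0.0015 -0.003 -0.004 0 1" --pt "-0.0015 -0.003 -0.008 0 1" --pt "-0.0015 -0.003 -0.011 0 1" --pt "-0.0015 -0.003 -0.013 0 1" --pt "-0.0015 -0.003 -0.015 0 1" --pt "-0.0015 -0.003 -0.0165 0 1" --pt "-0.0015 -0.003 -0.0165 0 1"

```text
time_s: 23.3
tool_pos: [0.5171, -0.3509, 0.2437]
tool_rot: [180.0, -0.0, -87.1]
force: [-2.4, 0.9, 4.4]
grip_width: 0.0
```

Call:
carry_out --pt "0 0 -0.0008 0 1" --pt "0 0 -0.0015 0 1" --pt "0 0 -0.0015 0 1"

```text
time_s: 23.6
tool_pos: [0.5172, -0.3509, 0.2436]
tool_rot: [180.0, -0.0, -87.1]
force: [-5.1, 1.4, 12.1]
grip_width: 0.0008
```

Call:
carry_out --pt "0 0 -0.0008 0 1" --pt "0 0 -0.0015 0 1" --pt "0 0 -0.0015 0 1"

```text
time_s: 23.9
tool_pos: [0.5172, -0.3508, 0.2434]
tool_rot: [179.9, -0.1, -87.1]
force: [-8.1, 3.0, 19.4]
grip_width: 0.0005
```

The button bottomed: 19 N against a 5 N spring, with the tip stalled at z=0.0614. Releasing.

Call:
carry_out --pt "0 0 0.003 0 1" --pt "0 0 0.008 0 1" --pt "0 0 0.014 0 1" --pt "0 0 0.025 0 1" --pt "0 0 0.05 0 1" --pt "-0.02 0 0.09 0 1" --pt "-0.05 0 0.14 0 1" --pt "-0.06 0 0.16 0 1" --pt "-0.06 0 0.16 0 1" --pt "-0.06 0 0.16 0 1"

```text
time_s: 24.9
tool_pos: [0.4572, -0.3507, 0.4012]
tool_rot: [-179.9, -0.1, -87.1]
force: [0.5, -0.5, -0.1]
grip_width: 0.0006
```

```bash
python3 - <<'E'
from h import *
c=wcal();p,d=env.read_camera("wrist");cv2.imwrite("pics/w14.png",p[:,:,::-1])
P=cloud("w",d,c)
rects(P,{"big":(.47,.58,-.385,-.30,.061,.08),"small":(.47,.58,-.43,-.39,.061,.08)})
c=env.get_calibration("top");p,d=env.read_camera("top");P=cloud("t",d,c);cv2.imwrite("pics/t14.png",p[:,:,::-1])
rects(P,{"bulbs":(.54,.65,-.1,.135,.042,.055)})
print(env.get_obs()["force"],env.get_obs()["time_s"])
E
```

```text
big 1397 0.0661 [ 517.9 -350.1   30.9   31.     3.2]
small 347 0.0649 [ 524.5 -406.3   15.1   15.    56.9]
bulbs 476 0.046 [601.1  66.3  59.5 103.    4.1]
[ 0.26167776 -0.04973688 -0.44572513] 25.0
```

View pics/t14.png

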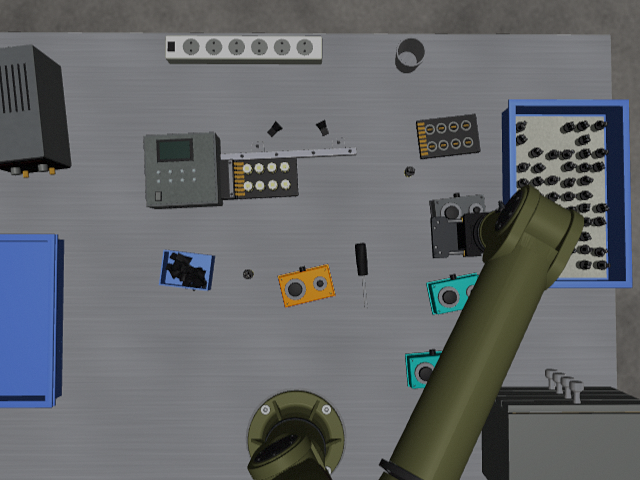

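View pics/w14.png

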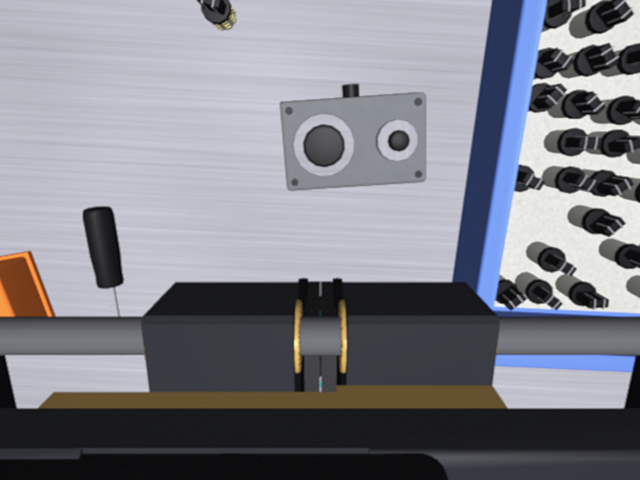

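The larger button is up again (z 0.066), the small one is untouched (z 0.065), and the carrier is in its corner. The other parts are where they started, and the robot is clear. Handing in.

```bash
python3 -c "
from cell import env
print(env.sign_off())"
```

```text
the job is handed in; nothing more can be done
None
```

The loaded carrier is home in the corner, and I then pressed the larger button right down and let it come up. I handed the job in at about 25 s of the 51 s allowed.

- **Carrier:** I pushed it with two fingers square against the rail, then along the rail to the contact block, then pressed it gently on the rail once more. The final pushes stalled with force rising to about 12 N at the block and 11 N at the rail. At both, the tool stopped where home should put it.
- **Position check:** After the button press, the top camera put the bulb rows centred at about (601, 66) mm, against a home estimate of (601, 67) mm. Their turn read 2.6–4.1° across the last pictures, against 2.9° for the rail; I take that spread as measuring noise at the camera's resolution. The close wrist picture showed no gap at the rail, but I could not measure the block end that way, so there I rely on the force stall.
- **Button:** The fingers stalled at 61 mm height with 19 N against the 5 N spring, so it was fully down. Afterwards its top was back at 66 mm.
- **Everything else:** The smaller button is still up. In the last pictures the empty carrier, loose bulbs, screwdriver, shells and look-alike boxes appear where they started.

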